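Back up the die-shoe bolt behind its bracket

TASK

The die on the hand press is centred with the punch down in it: first swing the keeper strap over the press handle until it lies fully down in its catch, so the handle cannot lift. Then reach down into the gap between the angle bracket and the press bed, take the hidden bolt head across its two upright flats and finish holding it there with a firm grip, so that it cannot turn while the nut in front is tightened: do not let go. Do not lift the press handle, spin the bolt or shift the parts and tools lying about.

Things in the scene. Friction and masses are not known exactly. Their poses are not given: they have to be found in the camera images.
- press: Hand press on a steel mounting plate, fixed. Origin on the bench under the plate. Press axes: z up; at yaw 0 x points away from the robot, y to its left. In press mm: plate x -130..180, y -290..230, 10 thick. Green bed casting x 0..160, y -270..200, top at z 80. Die block and shoe on it at y -120..-40. The shoe's 12 mm tie bar, along y, is at x -62..-50, y -120..192, z 63..107.
- ram_top (a point): Top of the press's square ram, the highest point (385 mm above the bench), at press x 70, y -80 mm; keep arm and gripper clear of what is below it. Column: press x 35..105, y -260..-170, up to z 340 mm. Overhanging head: x 40..100, y -180..-38, z 225..335 mm.
- handle (a joint): Press handle, rad: 0 = down with the punch in the die (its start; it rests there by its weight), grows as the handle is lifted.
- handle_end (a point): Point on the axis of the long chrome handle, inside its 27 mm black hand grip (which ends 50 mm farther on). The handle is a 16 mm rod that slopes from its hub at press (110, -115, 280) mm down to here, press (110, 190, 135) mm. Where the keeper crosses it, its top is at z 172 mm.
- keeper (a joint): Keeper strap hinge, rad: 0 = strap level over the handle, down in its catch (rigid stop); grows as it is swung up and open; 1.57 = upright. Range 0 to 1.75. The hinge is stiff (0.1 N m, 2 to 4 N at the knob): the strap stays where it is left.
- keeper_pivot (a point): Hinge axis of the keeper, fixed at press (72, 130, 179) mm, along press y. The steel strap (16 mm wide in y, 6 thick, 88 long) points from here along press +x when closed, +z when upright. The catch is a post with two cheeks 19 mm apart, 68 to 82 mm from the pivot and 7 mm higher; the hinge fork's cheeks reach 11 mm above the pivot.
- keeper_knob (a point): Centre of the 24 mm black ball knob on the strap, on an 8 mm stem. It moves with the strap: at joint value a it lies from the pivot 48 cos a - 30 sin a mm along press x and 48 sin a + 30 cos a mm up. It can be pinched from above, fingers closing along press y (it turns between them as the strap swings), or pushed.
- bracket: Plain steel angle bracket, fixed beside the press bed, turned like the press (same axes), at a varying place along press y. Flange 90 mm wide (y), 8 thick, its top 118 mm above the bench. Origin under the middle of the flange, 10 mm above the bench. Nut on its front (-x). Behind (+x) is the gap to the bed casting: 42 mm wide, open above and at both ends, its floor 75 mm below the bolt axis.
- head_centre (a point): Centre of the hidden bolt head, fixed on the bracket: 23.5 mm behind the middle of the flange (bracket +x), 75 mm above the bracket's origin, 33 mm below the flange's top, 5 mm above the top of the bed. The bolt axis runs along bracket x. The head's back end is 16 mm from the bed casting and its front end 13 mm from the flange.
- bolt: The loose bolt; origin at the centre of its hexagonal steel head: 30 mm across flats, 35 across corners, 13 thick along the bolt axis (its x), on a washer (36 mm across) and spacer towards the flange. Its y and z match the bracket's when two flats are upright, facing bracket +y and -y; it starts turned up to 0.1 rad from that and turns lightly (0.02 N m), but fingers closing on it do not square it up.
- coupling: Bystander: galvanized conduit coupling, tube 42 mm across, 52 mm high, standing. Origin under its centre.
- ext_ring: Bystander: square zinc box extension ring, 102 x 102 x 38 mm, open above and below. Origin under its centre.
- ground_clamp: Bystander: copper ground clamp, 58 x 18 x 36 mm, flat on the bench. Origin under its centre.
- emt_connector: Bystander: flattened EMT connector, 56 x 34 x 20 mm, lying on the press bed. Origin under its middle.
- spanner: Bystander: steel spanner 190 mm long, lying on the mounting plate in front of the press. Origin under its middle.
- hammer: Bystander: hammer 280 mm long on the bench to the right of the press. Origin under its middle.

How it is judged (in metres and radians):
On the way, in this order (a step that is already met when the one before it is completed fails the run):
1. the keeper strap lies down in its catch over the handle (value of joint keeper below 0.07 rad), for 0.2 s.
2. the fingers grip the bolt head behind the bracket (contact force between the fingers and bolt above 16 N and x of the grasp point in the frame of head_centre between -0.016 and 0.018 m and y of the grasp point in the frame of head_centre between -0.009 and 0.009 m and z of the grasp point in the frame of head_centre between -0.02 and 0.022 m), for 0.3 s.
At the end, for the whole second after the job is handed in: Keeper under 0.07 rad, handle under 0.1 rad, bolt still and within 0.25 rad of flats upright. The point between the pads is within 9 mm of the head centre sideways, -16 to 18 mm along the bolt, -20 to 22 mm in height, and the fingers bear on the head with over 16 N in all, still gripping (all of step 2 and value of joint keeper below 0.07 rad and angle between the y axis of bolt and the y axis of bracket, either way round below 0.25 rad and angular speed of bolt below 0.1 rad/s and value of joint handle below 0.1 rad); the arm keeps its last pose, push and grip.
It fails at once if the press handle is lifted (over 0.1 rad) (value of joint handle above 0.1 rad).
It fails at once if the bolt is spun (more than 0.7 rad from flats upright) (angle between the y axis of bolt and the y axis of bracket, either way round above 0.7 rad).
It fails at once if a part or tool lying about is shifted by more than 30 mm (distance of any of coupling, ext_ring, ground_clamp, emt_connector, spanner, hammer from where it was at the start of the episode above 0.03 m).
It also fails if it takes over 48 s, if anything falls off the work surface, if the arm or the gripper's body presses on something with over 40 N, if the wrist force passes 120 N, or if a joint passes its speed limit or range.

ROBOT

A 6-joint arm with a two-finger parallel gripper is mounted at the origin on the work surface. World frame = base frame: x ahead of the robot, y to its left, z up, the work surface at z = 0. Lengths are in mm, angles in rad, forces in N, time in s.
With the tool pointing down it reaches from about 350 to 775 mm from the base axis. Payload 7.3 kg.
Tool frame: the origin (TCP) lies on the centre line of the jaws, within the pads' length; the fingertips stand 17 mm ahead of it and the grasp point (between the pads) lies 2 mm behind it; z points along the fingers, y is the line along which they close (so a half turn about z gives the same grasp; the last joint's range is limited). The gripper opens to 92 mm and grips with 3 to 60 N. Pads are 19 mm wide; open, the fingers measure 130 mm over their backs; the gripper's body (75 mm by 190 mm) begins 47 mm behind the grasp point.
Start: joints at [-1.333, 0.342, 1.524, -0, 1.275, -0.146], TCP at [196.608, -486.815, 243.741] pointing down, gripper open.
Joint ranges: [-2.53, 2.53], [-0.77, 2.02], [0.04, 2.7], [-1, 4.14], [0.28, 2.66], [-3.11, 3.11]. Speed limits (rad/s): [2.57, 2.57, 3.14, 3.14, 3.14, 3.14].

INTERFACE

Orientations are given as [roll, pitch, yaw] about the fixed x, y, z axes, in that order (R = Rz(yaw) Ry(pitch) Rx(roll)).
In Python, from plant import bot gives the robot as it stands. The module is installed in compiled form; this text tells all that it offers.
- The arm moves only by the shell command python3 -m pendant 'ROWS'. ROWS is JSON, a list of rows, each a list of 3 entries, a list of its own where there are three numbers: the shift along the world's x, y, z as a fraction of full scale, then the turn, a rotation vector about the world's x, y, z as a fraction of full scale, then the opening, from -1 (shut) to 1 (fully open), so that 0 is half open. In form: [[[tx, ty, tz], [rx, ry, rz], claw], ...]. A call has exactly 10 rows; each row shifts and turns the commanded pose from where the row before left it; what a row does not reach is not made up. Full scale, the value 1, is 30 mm for a shift and 0.12 rad for a turn. A row lasts 1/12 s, in which the tool goes at most 41.7 mm and 7.16 degrees, less where a joint would pass 70% of its speed; a pose out of reach is approached as far as the arm can. A call with a number of a shift or a turn outside -1 to 1 is refused whole. A call with a gripper value outside its range is refused whole. The fingers move at their own pace and stop on an object; the grip force is fixed at half the most. Time passes only in rows, so rows that do not move let the fingers close, or fill a call up. It gives the time, the measured TCP pose, the force, the opening and the grip force at its end, in the units of the state.
- bot.get_obs(): the state, without advancing time (a new reading comes with each control period).
- bot.capture(name): name is "scene" or "side" or "wrist"; returns the picture (384x512x3 uint8, blue, green, red); there is no depth.
- bot.camera_params(name): a dict with "fovy" (degrees; the focal length in pixels is half the picture's height over the tangent of half this angle, whatever the lens; pixels are square), "cx", "cy" (the principal point, pixels), "camera_from_world" (4x4, takes a point from world to camera coordinates). Camera axes: x right, y down, z forward; pixel columns grow to the right and rows downward; lengths in mm; the calibration is good to about 2 mm. A picture is of the moment at which its call begins: read the wrist's pose just before it. camera_params takes no time and is no camera call; for the wrist camera it gives the pose at the moment of the call.
- bot.close_job(): hands the job in; it is judged then, once.
The state is a dict: "time": time; "joint_positions": joint angles; "dq": joint speeds; "tau": joint torques, N m; "tool_pos": TCP position; "tcp_rot": TCP orientation; "contact_force": force on the tool from outside, world axes, zero at the start; "moment": the same for the moment, N m; "grip_width": finger opening in mm; "finger_force": force on a finger pad.
Only numpy, scipy, OpenCV 4.12 (cv2) and the standard library are available. Lean on these libraries where they do the work, as an engineer would, in place of code of your own. Each camera call takes 0.05 s, during which the arm holds its last target. There are 200 camera calls.

## Working session

There is one attempt and no reset: what is moved stays moved. The work goes in short steps, Python scripts to look and compute and a shell command to move; the robot and the scene stay as the last step left them, time stands still between calls to the robot, and variables do not carry over. Pictures are saved under pics/ and viewed, at most 10 in all, crops included, and the job is handed in when it is done.

```bash
mkdir -p pics; python3 - <<'E'
from plant import bot
import cv2,numpy as np
o=bot.get_obs();print({k:np.round(v,3).tolist() for k,v in o.items()})
for n in("scene","side","wrist"):
    p=bot.camera_params(n);print(n,p["fovy"],p["cx"],p["cy"],np.round(p["camera_from_world"],3).tolist())
    cv2.imwrite(f"pics/{n}0.png",bot.capture(n))
E
```

```text
{'time': 0.0, 'joint_positions': [-1.333, 0.343, 1.525, 0.0, 1.275, -0.146], 'dq': [-0.003, -0.0, -0.001, 0.002, 0.001, -0.001], 'tau': [0.0, -43.124, -24.422, 0.072, 0.056, -0.0], 'tool_pos': [196.51, -486.433, 243.037], 'tcp_rot': [-3.14, -0.0, 0.384], 'contact_force': [-0.779, -0.474, -0.239], 'moment': [-0.024, 0.05, -0.002], 'finger_force': 0.0, 'grip_width': 91.736}
scene 46.79558059832138 256.81619218791826 187.27259357672548 [[0.849, 0.528, 0.009, -416.551], [0.413, -0.652, -0.636, -80.44], [-0.33, 0.544, -0.772, 1878.373], [0.0, 0.0, 0.0, 1.0]]
side 55.82688833117234 253.53328061098875 191.40899267586244 [[0.97, -0.241, -0.01, -492.44], [-0.177, -0.684, -0.708, 221.891], [0.163, 0.689, -0.706, 1313.456], [0.0, 0.0, 0.0, 1.0]]
wrist 59.88178176592394 258.79117683886017 190.74713401162205 [[0.374, -0.928, -0.001, -525.477], [-0.892, -0.36, 0.274, -34.625], [-0.254, -0.102, -0.962, 388.661], [0.0, 0.0, 0.0, 1.0]]
```

View pics/scene0.png

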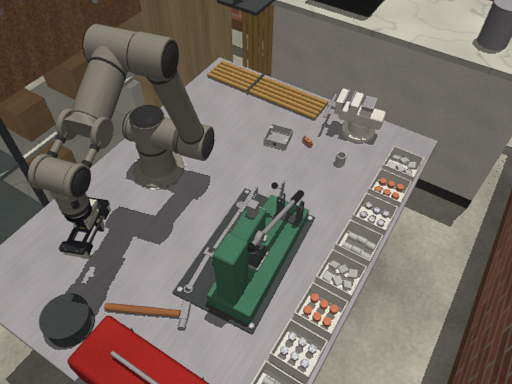

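View pics/side0.png

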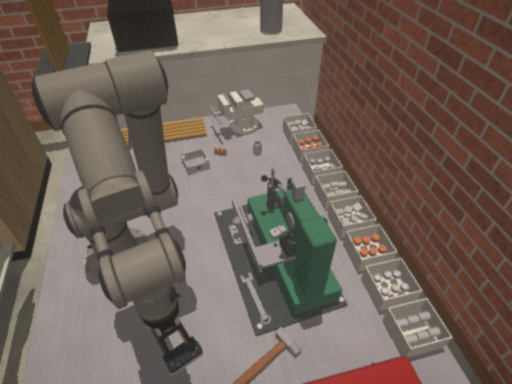

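The scene picture shows the press at about (250,250). In the side picture, the press is at (285,245), its dark plate has corners near (220,210) and (262,328), and the keeper is near (268,185). I'll enlarge both.

```bash
python3 - <<'E'
import cv2,numpy as np
a=cv2.imread("pics/side0.png")[165:340,205:355];b=cv2.imread("pics/scene0.png")[170:330,170:320]
a=cv2.resize(a,(400*150//150,467),interpolation=cv2.INTER_CUBIC)
b=cv2.resize(b,(400,427),interpolation=cv2.INTER_CUBIC)
c=np.zeros((467,800,3),np.uint8);c[:,:400]=a;c[:427,400:]=b
cv2.imwrite("pics/crop1.png",c)
E
```

```text
(no output)
```

View pics/crop1.png

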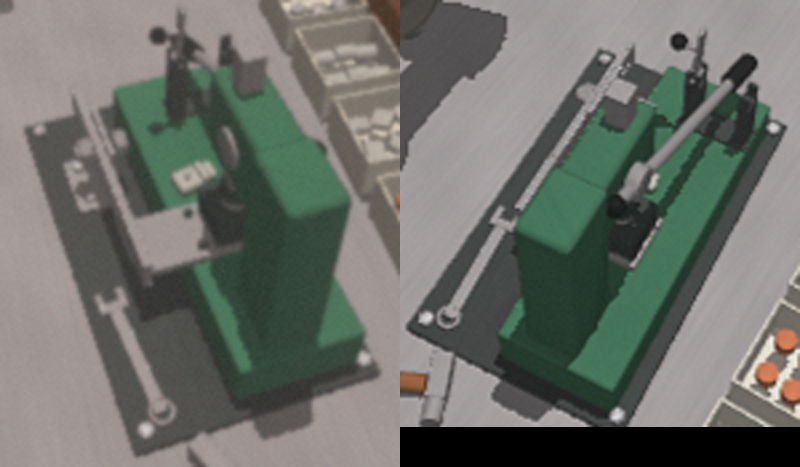

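The enlarged crop shows the plate corners clearly in both views. The knob is at crop (158,35) in side and (279,41) in scene, and the strap stands upright. Next I'll cast rays.

```bash
cat > h.py <<'E'
import numpy as np,cv2
from plant import bot
def ray(P,u,v):
    f=192/np.tan(np.radians(P["fovy"]/2));T=np.array(P["camera_from_world"])
    d=T[:3,:3].T@np.array([(u-P["cx"])/f,(v-P["cy"])/f,1]);return -T[:3,:3].T@T[:3,3],d/np.linalg.norm(d)
def onz(P,u,v,z):
    o,d=ray(P,u,v);return o+d*(z-o[2])/d[2]
def tri(rs):
    A=sum(np.eye(3)-np.outer(d,d) for o,d in rs);b=sum((np.eye(3)-np.outer(d,d))@o for o,d in rs);return np.linalg.solve(A,b)
def proj(P,X):
    f=192/np.tan(np.radians(P["fovy"]/2));T=np.array(P["camera_from_world"]);c=T[:3,:3]@np.array(X)+T[:3,3]
    return np.array([P["cx"]+f*c[0]/c[2],P["cy"]+f*c[1]/c[2]])
def fit(m,w):
    m=np.array(m,float);w=np.array(w,float)[:,:2];a=m-m.mean(0);b=w-w.mean(0)
    y=np.arctan2((a[:,0]*b[:,1]-a[:,1]*b[:,0]).sum(),(a*b).sum());R=np.array([[np.cos(y),-np.sin(y)],[np.sin(y),np.cos(y)]])
    t=w.mean(0)-R@m.mean(0);return y,t,w-(m@R.T+t)
E
python3 - <<'E'
from h import *
S=bot.camera_params("side");C=bot.camera_params("scene")
s=lambda u,v:(205+u/2.667,165+v/2.667)
c=lambda u,v:(170+u/2.667,170+v/2.667)
m=[(-130,230),(-130,-290),(180,-290),(-130,230),(-130,-290),(180,230)]
w=[onz(S,*s(*p),10) for p in((27,127),(135,455),(378,372))]+[onz(C,*c(*p),10) for p in((200,50),(8,330),(385,125))]
y,t,r=fit(m,w);print(np.round(w),y,t,np.round(r,1))
k=tri([ray(S,*s(158,35)),ray(C,*c(279,41))]);print("knob",k)
R=np.array([[np.cos(y),-np.sin(y)],[np.sin(y),np.cos(y)]]);print("knob press",R.T@(k[:2]-t))
for n,q in dict(knob=(42,130),head=(-18.5-0,100),ram=(70,-80),pivot=(72,130)).items():print(n,R@q+t)
E
```

```text
[[ 375.   94.   10.]
 [ 409. -422.   10.]
 [ 714. -396.   10.]
 [ 375.   95.   10.]
 [ 418. -421.   10.]
 [ 677.  120.   10.]] 0.0765965151505534 [ 519.0140145  -122.99352029] [[ 2.7 -2.1]
 [-2.4  0.1]
 [-6.7  2.4]
 [ 3.2 -1.4]
 [ 6.8  0.7]
 [-3.6  0.2]]
knob [551.50853958  14.48051834 226.49306376]
knob press [ 42.9189872  134.58441959]
knob [550.94305421   9.83921823]
head [492.91609414 -24.70237851]
ram [ 594.93050001 -197.40243929]
pivot [580.85509184  12.13486737]
```

View pics/wrist0.png

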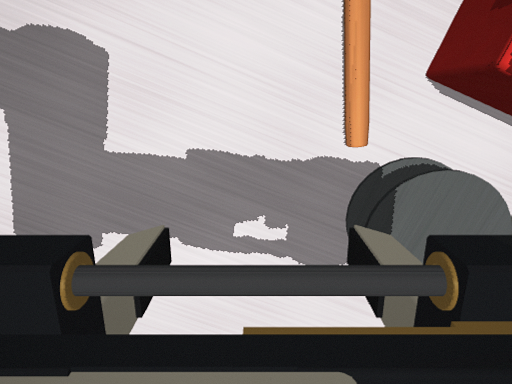

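The wrist picture shows only bare bench, the hammer handle at (355,70) and the red box. The pose fit is consistent: yaw 0.077, origin (519,-123). The knob at z 226 matches the expected 227. I'll move to a viewing pose above the gap.

```bash
for i in 1; do python3 -m pendant '[[[0.4,0.75,0.16],[0,0,-0.128],1],[[0.4,0.75,0.16],[0,0,-0.128],1],[[0.4,0.75,0.16],[0,0,-0.128],1],[[0.4,0.75,0.16],[0,0,-0.128],1],[[0.4,0.75,0.16],[0,0,-0.128],1],[[0.4,0.75,0.16],[0,0,-0.128],1],[[0.4,0.75,0.16],[0,0,-0.128],1],[[0.4,0.75,0.16],[0,0,-0.128],1],[[0.4,0.75,0.16],[0,0,-0.128],1],[[0.4,0.75,0.16],[0,0,-0.128],1]]'; done
python3 -m pendant '[[[0.4,0.75,0.16],[0,0,-0.128],1],[[0.4,0.75,0.16],[0,0,-0.128],1],[[0.4,0.75,0.16],[0,0,-0.128],1],[[0.4,0.75,0.16],[0,0,-0.128],1],[[0.4,0.75,0.16],[0,0,-0.128],1],[[0.4,0.75,0.16],[0,0,-0.128],1],[[0.4,0.75,0.16],[0,0,-0.128],1],[[0.4,0.75,0.16],[0,0,-0.128],1],[[0.4,0.75,0.16],[0,0,-0.128],1],[[0.4,0.75,0.16],[0,0,-0.128],1]]'
python3 - <<'E'
from h import *
import pickle
o=bot.get_obs();P=bot.camera_params("wrist");im=bot.capture("wrist");cv2.imwrite("pics/wrist1.png",im);pickle.dump(P,open("p1.pkl","wb"))
print(np.round(o["tool_pos"],1),o["tcp_rot"],o["time"])
E
```

```text
time: 0.98
tool_pos: [316.9, -260.5, 291.8]
tcp_rot: [-3.141, 0.0, 0.229]
contact_force: [-0.4, 0.0, -0.5]
grip_width: 91.7
finger_force: 0.0
time: 1.82
tool_pos: [436.9, -35.5, 339.8]
tcp_rot: [3.142, 0.0, 0.076]
contact_force: [-0.0, 0.1, 0.6]
grip_width: 92.1
finger_force: 0.0
[436.9 -35.5 339.8] [3.14158019e+00 3.21312616e-04 7.59412306e-02] 1.8167
```

View pics/wrist1.png

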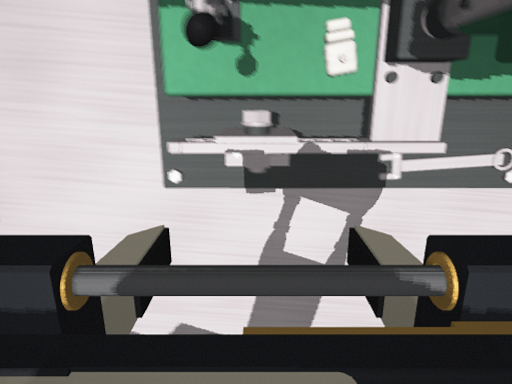

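The picture shows the knob at (201,28), the bed's front-left corner near (165,95) and the plate corner near (163,187). The bolt head is in the gap, spanning about (243–271, 110–128), and the flange edge is behind the tie bar at v≈140. Next I'll measure.

```bash
python3 - <<'E'
from h import *
import pickle
P=pickle.load(open("p1.pkl","rb"));im=cv2.imread("pics/wrist1.png")
hsv=cv2.cvtColor(im,cv2.COLOR_BGR2HSV)
g=((hsv[...,0]>60)&(hsv[...,0]<95)&(hsv[...,1]>90)&(hsv[...,2]>70))
us=np.r_[175:235,265:370]
vs=np.array([np.where(g[:110,u])[0].max()+.5 for u in us]);e=np.array([onz(P,u,v,80)[:2] for u,v in zip(us,vs)])
c=np.polyfit(e[:,1],e[:,0],1);r=e[:,0]-np.polyval(c,e[:,1]);k=abs(r)<2;c=np.polyfit(e[k,1],e[k,0],1)
yaw=-np.arctan(c[0]);print("bed edge yaw",yaw,k.sum(),len(k))
R=np.array([[np.cos(yaw),-np.sin(yaw)],[np.sin(yaw),np.cos(yaw)]])
us2=[np.where(g[v,150:240])[0].min()+150 for v in range(40,90,10)];ue=us2[-1]
corner=onz(P,us2[-1]-.3,90,80)[:2];q=R.T@corner;qe=R.T@e[k].mean(0)
print("left edge u",us2,"origin from bed",R@(np.array([qe[0],q[1]-200])))
t=R@(np.array([qe[0],q[1]-200]))
pc=onz(P,163,187,10)[:2];print("plate corner press",R.T@(pc-t))
tb=onz(P,168,146,107)[:2];print("tie end press",R.T@(tb-t))
# knob
d=(hsv[:60,170:225,2]<45).astype(np.uint8);n,l,s,cc=cv2.connectedComponentsWithStats(d)
print([(s[i].tolist(),cc[i]+[170,0]) for i in range(1,n) if s[i,4]>100])
kn=onz(P,200.5,28.5,227);print("knob",kn,R.T@(kn[:2]-t))
# head rows: bright in gap
for z in(85,100):
  for u,v in((243,119),(271,119),(257,110),(257,128)):print(z,(u,v),np.round(R.T@(onz(P,u,v,z)[:2]-t),1))
G=cv2.cvtColor(im,cv2.COLOR_BGR2GRAY)
for v in(113,117,121,125,129):print(v,G[v,236:280:1].tolist())
E
```

```text
bed edge yaw 0.0751739884801018 165 165
left edge u [np.int64(161), np.int64(162), np.int64(163), np.int64(164), np.int64(164)] origin from bed [ 516.89745627 -122.04981075]
plate corner press [-128.44647185  230.70285952]
tie end press [-54.36367063 192.53148996]
[([17, 13, 38, 33, 983], array([204.67955239,  29.11597152]))]
knob [551.44811613  12.23686282 227.        ] [ 44.53844036 131.31255128]
85 (243, 119) [-26.2 109.2]
85 (271, 119) [-26.2  76.7]
85 (257, 110) [-16.1  92.9]
85 (257, 128) [-36.5  93. ]
100 (243, 119) [-25.2 108.5]
100 (271, 119) [-25.2  77.3]
100 (257, 110) [-15.5  92.9]
100 (257, 128) [-35.1  92.9]
113 [99, 96, 97, 94, 95, 110, 142, 171, 195, 214, 220, 216, 216, 219, 217, 217, 217, 217, 214, 211, 210, 207, 204, 203, 201, 201, 203, 203, 202, 202, 204, 205, 187, 163, 129, 85, 51, 43, 49, 47, 49, 54, 72, 93]
117 [96, 94, 94, 93, 92, 108, 140, 168, 195, 209, 217, 215, 215, 218, 217, 218, 216, 216, 215, 213, 211, 208, 203, 203, 201, 203, 204, 202, 201, 204, 204, 204, 186, 162, 129, 83, 52, 44, 44, 46, 43, 55, 65, 80]
121 [97, 96, 97, 100, 105, 118, 129, 148, 177, 196, 204, 209, 215, 214, 213, 211, 211, 213, 214, 212, 207, 200, 201, 198, 197, 196, 192, 192, 197, 194, 198, 202, 190, 167, 134, 90, 50, 45, 46, 46, 44, 45, 69, 82]
125 [100, 96, 101, 98, 96, 100, 101, 113, 133, 146, 163, 169, 174, 182, 187, 192, 194, 197, 205, 210, 211, 208, 205, 200, 197, 190, 187, 180, 174, 165, 155, 149, 140, 128, 111, 96, 82, 66, 50, 59, 70, 81, 83, 86]
129 [91, 92, 89, 91, 91, 93, 89, 80, 78, 76, 68, 71, 78, 83, 85, 88, 91, 94, 96, 97, 95, 95, 93, 90, 85, 84, 80, 77, 74, 71, 62, 56, 62, 64, 73, 81, 84, 88, 90, 89, 91, 90, 92, 92]
```

Measurements agree to within about 2 mm: plate corner (-128.4, 230.7), tie bar end at y 192.5, head width about 31. The head is at press y ≈ 93.5, so head_centre ≈ world (487.4, -30.5, 85). Next is the knob.

```bash
python3 -m pendant '[[[0.757,0.313,0],[0,0,0],0.3],[[0.757,0.313,0],[0,0,0],0.3],[[0.757,0.313,0],[0,0,0],0.3],[[0.757,0.313,0],[0,0,0],0.3],[[0.757,0.313,0],[0,0,0],0.3],[[0,0,-0.6],[0,0,0],0.3],[[0,0,-0.6],[0,0,0],0.3],[[0,0,-0.6],[0,0,0],0.3],[[0,0,-0.6],[0,0,0],0.3],[[0,0,-0.5],[0,0,0],0.3]]'
python3 - <<'E'
from h import *
P=bot.camera_params("wrist");a=bot.capture("wrist");s=bot.capture("side")[150:260,215:335]
c=np.zeros((384,800,3),np.uint8);c[:,:400]=cv2.resize(a,(400,300))[:0].shape and np.vstack([cv2.resize(a,(400,300)),np.zeros((84,400,3),np.uint8)]);c[:366,400:]=cv2.resize(s,(400,366),interpolation=2)
cv2.imwrite("pics/c2.png",c);print(bot.get_obs()["tool_pos"],proj(P,[550.5,11.5,227])*400/512)
E
```

```text
time: 2.7
tool_pos: [549.6, 10.1, 251.0]
tcp_rot: [-3.141, 0.002, 0.077]
contact_force: [-0.4, 0.1, 0.2]
grip_width: 59.8
finger_force: 0.0
[548.66222903  10.12561281 249.93826472] [198.32673816 184.90848562]
```

View pics/c2.png

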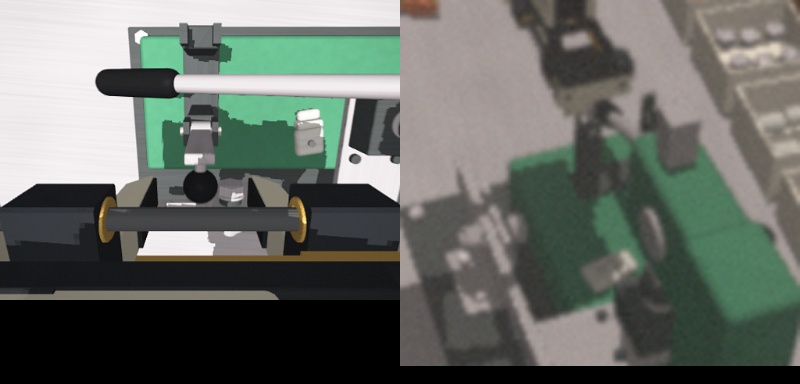

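The knob is at wrist (256,238) full-scale, within 2 px of the prediction and centred between the pads. I'll descend and pinch.

```bash
python3 -m pendant '[[[0,0,-0.3],[0,0,0],0.3],[[0,0,-0.3],[0,0,0],0.3],[[0,0,0],[0,0,0],-0.3],[[0,0,0],[0,0,0],-1],[[0,0,0],[0,0,0],-1],[[0,0,0],[0,0,0],-1],[[0,0,0],[0,0,0],-1],[[0,0,0],[0,0,0],-1],[[0,0,0],[0,0,0],-1],[[0,0,0],[0,0,0],-1]]'
```

```text
time: 3.63
tool_pos: [550.2, 11.4, 235.1]
tcp_rot: [-3.139, -0.001, 0.077]
contact_force: [-0.6, 5.2, 1.4]
grip_width: 22.1
finger_force: 30.0
```

```bash
python3 -m pendant '[[[0.263,0.02,0.137],[0,0,0],-1],[[0.279,0.021,0.093],[0,0,0],-1],[[0.292,0.022,0.05],[0,0,0],-1],[[0.294,0.022,0.003],[0,0,0],-1],[[0.291,0.022,-0.043],[0,0,0],-1],[[0.283,0.021,-0.09],[0,0,0],-1],[[0.264,0.02,-0.133],[0,0,0],-1],[[0.241,0.018,-0.17],[0,0,0],-1],[[0.209,0.016,-0.21],[0,0,0],-1],[[0.176,0.013,-0.237],[0,0,0],-1]]'
```

```text
time: 4.47
tool_pos: [628.6, 17.5, 217.5]
tcp_rot: [-3.14, -0.002, 0.077]
contact_force: [-1.2, 4.4, 4.2]
grip_width: 22.0
finger_force: 30.0
```

```bash
python3 -m pendant '[[[0,0,-0.05],[0,0,0],-1],[[0,0,-0.05],[0,0,0],-1],[[0,0,-0.05],[0,0,0],-1],[[0,0,-0.05],[0,0,0],-1],[[0,0,0],[0,0,0],-1],[[0,0,0],[0,0,0],-1],[[0,0,0],[0,0,0],-1],[[0,0,0],[0,0,0],-1],[[0,0,0],[0,0,0],-1],[[0,0,0],[0,0,0],-1]]'
python3 - <<'E'
from h import *
a=bot.capture("wrist");s=bot.capture("side")[150:240,235:335]
c=np.zeros((384,800,3),np.uint8);c[:300,:400]=cv2.resize(a,(400,300));c[:360,400:]=cv2.resize(s,(400,360),interpolation=2)
cv2.imwrite("pics/c3.png",c)
E
```

```text
time: 5.3
tool_pos: [630.1, 17.6, 214.9]
tcp_rot: [-3.14, -0.009, 0.077]
contact_force: [1.6, 5.9, 14.7]
grip_width: 21.9
finger_force: 30.0
```

View pics/c3.png

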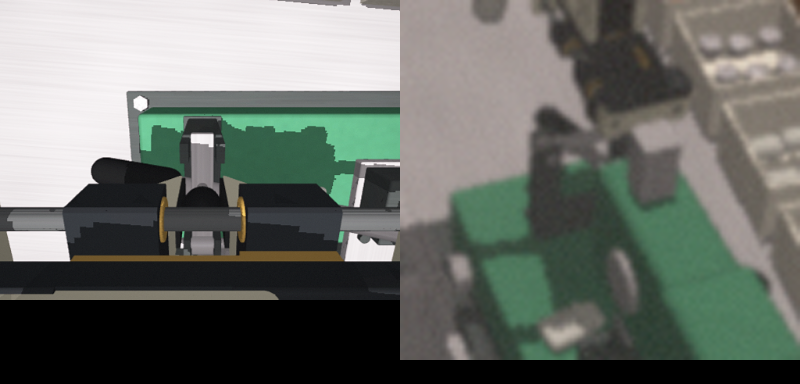

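The strap lies between the catch cheeks at wrist (200,150 in the 400-wide view). I'll confirm the stop with a bit more push, then open slightly and lift.

```bash
python3 -m pendant '[[[0,0,-0.05],[0,0,0],-1],[[0,0,-0.05],[0,0,0],-1],[[0,0,-0.05],[0,0,0],-1],[[0,0,-0.05],[0,0,0],-1],[[0,0,0],[0,0,0],-1],[[0,0,0],[0,0,0],-1],[[0,0,0],[0,0,0],-1],[[0,0,0],[0,0,0],-1],[[0,0,0],[0,0,0],-1],[[0,0,0],[0,0,0],-1]]'
python3 -m pendant '[[[0,0,0],[0,0,0],-0.2],[[0,0,0],[0,0,0],-0.2],[[0,0,0],[0,0,0],-0.2],[[0,0,0],[0,0,0],-0.2],[[0,0,0.4],[0,0,0],-0.2],[[0,0,0.8],[0,0,0],-0.2],[[0,0,0.9],[0,0,0],-0.2],[[0,0,0.9],[0,0,0],-0.2],[[0,0,0.9],[0,0,0],-0.2],[[-0.5,-0.2,0.4],[0,0,0],-0.2]]'
```

```text
time: 6.23
tool_pos: [630.8, 17.7, 213.5]
tcp_rot: [-3.141, -0.015, 0.078]
contact_force: [-5.1, 6.4, 36.1]
grip_width: 21.8
finger_force: 30.0
time: 7.07
tool_pos: [614.8, 10.3, 336.1]
tcp_rot: [3.141, -0.004, 0.077]
contact_force: [-1.0, -0.5, 0.3]
grip_width: 37.1
finger_force: 0.0
```

The strap is at its stop with a reaction of 36 N. Next I'll go above the bolt head.

```bash
python3 -m pendant '[[[-0.85,-0.272,0],[0,0,0],0.3],[[-0.85,-0.272,0],[0,0,0],0.3],[[-0.85,-0.272,0],[0,0,0],0.3],[[-0.85,-0.272,-0.2],[0,0,0],0.3],[[-0.85,-0.272,-0.5],[0,0,0],0.3],[[0,0,-1],[0,0,0],0.3],[[0,0,-1],[0,0,0],0.3],[[0,0,-1],[0,0,0],0.3],[[0,0,-1],[0,0,0],0.3],[[0,0,-0.9],[0,0,0],0.3]]'
python3 - <<'E'
from h import *
import pickle
P=bot.camera_params("wrist");pickle.dump(P,open("p2.pkl","wb"));a=bot.capture("wrist");cv2.imwrite("pics/w3.png",a)
o=bot.get_obs();print(o["tool_pos"],o["tcp_rot"],"head",proj(P,[487.4,-30.5,85]),"headtop",proj(P,[487.4,-30.5,102]),"knob",proj(P,[627.9,17.4,209]))
E
```

```text
time: 7.9
tool_pos: [484.6, -30.9, 163.6]
tcp_rot: [-3.141, 0.002, 0.076]
contact_force: [0.3, -0.6, 0.1]
grip_width: 59.7
finger_force: 0.0
[481.94944166 -30.35181074 158.93174568] [-3.13873322  0.01011114  0.07614031] head [256.67865899 201.87939532] headtop [256.52512495 210.07136559] knob [  76.3296603 -264.5116765]
```

View pics/w3.png

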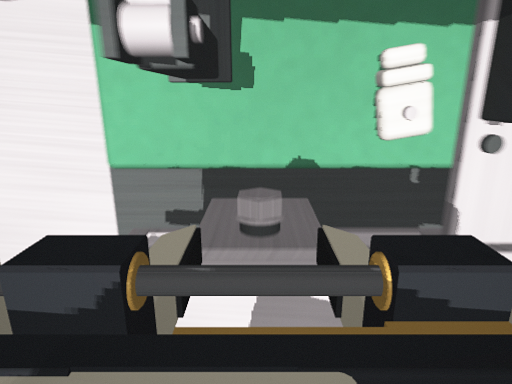

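The picture shows the head at about (237–284, 188–224), with its facets visible, and the flange plate below it. I'll measure its edges and top ridge.

```bash
python3 - <<'E'
from h import *
import pickle
P=pickle.load(open("p2.pkl","rb"));im=cv2.imread("pics/w3.png")
G=cv2.cvtColor(im,cv2.COLOR_BGR2GRAY)
for v in range(184,232,5):print(v,G[v,230:292:2].tolist())
y=.0755;R=np.array([[np.cos(y),-np.sin(y)],[np.sin(y),np.cos(y)]])
b=np.array([np.mean([onz(P,u,167.5,80) for u in(130,470)],0)])[0];print("bed edge",b, "press x of edge rel t", (R.T@(b[:2]-[516.9,-122]))[0])
c=cv2.resize(im[180:235,225:297],(720,550),interpolation=cv2.INTER_CUBIC);cv2.imwrite("pics/hz.png",c)
E
```

```text
184 [56, 55, 55, 54, 53, 54, 54, 55, 54, 55, 53, 55, 56, 54, 55, 57, 53, 53, 56, 55, 54, 54, 52, 55, 55, 56, 57, 54, 54, 56, 56]
189 [57, 54, 57, 57, 55, 59, 70, 69, 78, 78, 91, 91, 96, 97, 101, 102, 99, 98, 96, 91, 86, 81, 71, 67, 61, 59, 54, 55, 54, 53, 53]
194 [57, 57, 57, 55, 92, 103, 99, 98, 97, 96, 99, 98, 99, 101, 104, 100, 98, 100, 98, 99, 101, 102, 100, 101, 100, 102, 60, 54, 57, 54, 55]
199 [100, 97, 97, 98, 136, 130, 124, 120, 117, 116, 119, 114, 115, 114, 116, 111, 115, 111, 114, 117, 118, 123, 116, 124, 128, 132, 106, 98, 101, 101, 98]
204 [100, 98, 101, 101, 135, 133, 129, 130, 131, 130, 136, 130, 131, 132, 127, 138, 136, 131, 130, 130, 131, 138, 129, 130, 133, 130, 104, 98, 101, 102, 101]
209 [100, 99, 101, 101, 133, 133, 130, 129, 131, 132, 137, 131, 131, 135, 128, 137, 135, 131, 131, 133, 131, 138, 132, 133, 133, 132, 105, 99, 100, 102, 100]
214 [99, 102, 100, 103, 132, 135, 130, 130, 131, 132, 138, 127, 131, 133, 129, 138, 135, 132, 132, 134, 132, 138, 132, 132, 136, 134, 105, 102, 99, 102, 102]
219 [98, 101, 102, 110, 117, 122, 122, 115, 111, 116, 121, 120, 123, 126, 125, 132, 130, 125, 121, 120, 120, 119, 116, 119, 121, 119, 113, 103, 101, 99, 101]
224 [99, 103, 104, 102, 101, 48, 52, 72, 84, 97, 107, 113, 114, 122, 122, 118, 117, 116, 112, 110, 106, 95, 86, 66, 44, 83, 101, 99, 99, 97, 101]
229 [101, 103, 101, 98, 102, 55, 43, 49, 51, 48, 52, 53, 55, 55, 53, 54, 51, 55, 53, 52, 52, 51, 51, 48, 43, 85, 100, 101, 99, 99, 96]
bed edge [512.6251062  -58.31150382  80.        ] press x of edge rel t 0.5411988977595378
```

View pics/hz.png

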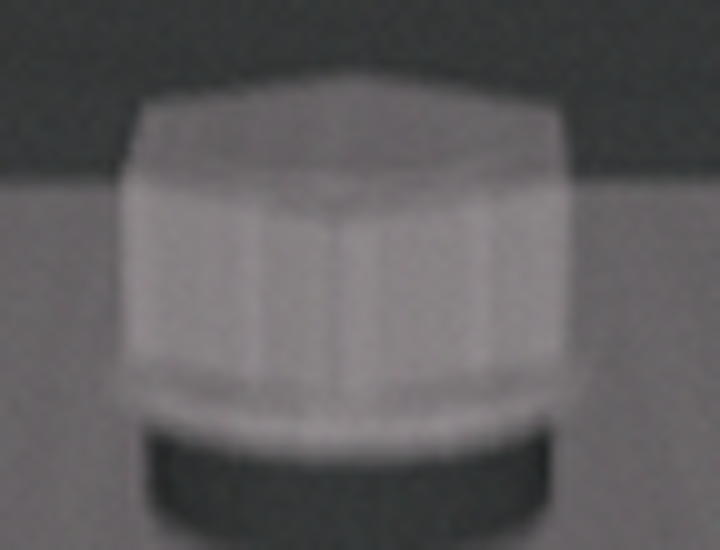

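The ridge and both flats are centred at u≈259.7, and the head tilt is about 0.02–0.03 rad, so no roll is needed. The head lies at y ≈ -31, x ≈ 487.9. Now I'll read the settled pose.

```bash
python3 -m pendant '[[[0,0,0],[0,0,0],0.3],[[0,0,0],[0,0,0],0.3],[[0,0,0],[0,0,0],0.3],[[0,0,0],[0,0,0],0.3],[[0,0,0],[0,0,0],0.3],[[0,0,0],[0,0,0],0.3],[[0,0,0],[0,0,0],0.3],[[0,0,0],[0,0,0],0.3],[[0,0,0],[0,0,0],0.3],[[0,0,0],[0,0,0],0.3]]'
```

```text
time: 8.78
tool_pos: [485.4, -30.8, 165.8]
tcp_rot: [3.141, -0.0, 0.077]
contact_force: [0.2, 0.0, -0.1]
grip_width: 59.7
finger_force: 0.0
```

```bash
python3 -m pendant '[[[0.1,0,0],[0,0,0],0.3],[[0,0,-0.29],[0,0,0],0.3],[[0,0,-0.29],[0,0,0],0.3],[[0,0,-0.29],[0,0,0],0.3],[[0,0,-0.29],[0,0,0],0.3],[[0,0,-0.29],[0,0,0],0.3],[[0,0,-0.29],[0,0,0],0.3],[[0,0,-0.29],[0,0,0],0.3],[[0,0,-0.29],[0,0,0],0.3],[[0,0,-0.29],[0,0,0],0.3]]'
python3 -m pendant '[[[0,0,0],[0,0,0],0.1],[[0,0,0],[0,0,0],-0.1],[[0,0,0],[0,0,0],-0.2],[[0,0,0],[0,0,0],-0.3],[[0,0,0],[0,0,0],-0.4],[[0,0,0],[0,0,0],-1],[[0,0,0],[0,0,0],-1],[[0,0,0],[0,0,0],-1],[[0,0,0],[0,0,0],-1],[[0,0,0],[0,0,0],-1]]'
```

```text
time: 9.62
tool_pos: [488.4, -30.8, 86.5]
tcp_rot: [3.142, 0.0, 0.077]
contact_force: [0.9, -0.2, 0.8]
grip_width: 59.4
finger_force: 0.0
time: 10.45
tool_pos: [489.4, -31.0, 88.1]
tcp_rot: [3.141, -0.003, 0.077]
contact_force: [4.4, -0.0, 5.2]
grip_width: 29.7
finger_force: 30.2
```

The grip closed at 29.7 mm on the flats with 30 N and no side force. I'll let it settle and take one last look at the keeper.

```bash
python3 -m pendant '[[[0,0,0],[0,0,0],-1],[[0,0,0],[0,0,0],-1],[[0,0,0],[0,0,0],-1],[[0,0,0],[0,0,0],-1],[[0,0,0],[0,0,0],-1],[[0,0,0],[0,0,0],-1],[[0,0,0],[0,0,0],-1],[[0,0,0],[0,0,0],-1],[[0,0,0],[0,0,0],-1],[[0,0,0],[0,0,0],-1]]'
python3 - <<'E'
from h import *
a=cv2.resize(bot.capture("scene")[170:270,220:320],(400,400),interpolation=2);s=cv2.resize(bot.capture("side")[150:250,235:335],(400,400),interpolation=2)
cv2.imwrite("pics/c4.png",np.hstack([a,s]))
E
```

```text
time: 11.28
tool_pos: [489.4, -31.0, 88.1]
tcp_rot: [3.141, -0.002, 0.077]
contact_force: [4.8, 0.6, 5.1]
grip_width: 29.8
finger_force: 30.2
```

View pics/c4.png

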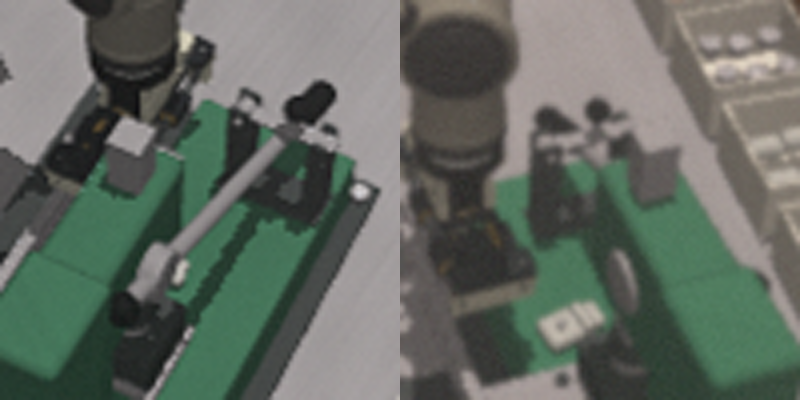

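The strap lies level from the hinge (scene crop 245,100) over the handle into the catch (325,140), with the knob on top. The gripper is down in the gap, so I'm handing in.

```bash
python3 -c "
from plant import bot
print(bot.close_job())"
```

```text
the job is handed in; nothing more can be done
None
```

I handed the job in at about 11 s: the keeper strap is closed in its catch over the handle, and the gripper holds the bolt head across its upright flats (29.8 mm opening, 30 N per finger). The hand-in gave no verdict.

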